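# Unlock the tool chest drawer with the orange key

### The job

Take the orange key from the wooden key block and put it gently into the lock on top of the red tool chest, feeling for the keyway and pushing it fully home against the lock's spring. Then turn it clockwise until the bolt lets go and the drawer springs open, and let go, leaving the key in the lock. Do not force the key, and leave the other keys, the jar and the tape measure alone.

Things in the scene. Friction and masses are not known exactly. Their poses are not given: they have to be found in the camera images.
- key: Orange key, upright in one slot of the key block with up to 2 mm of play; 50 g. Origin: centre of its collar's underside, resting on the block. z up, x along its width, y through its thickness. Orange bow 32 (x) x 10 (y), 6 to 40 mm above the origin; steel collar 20 x 12, 0 to 6 mm.
- key_tip (a point): Middle of the key blade's square lower end, 33 mm below the key's origin. The plain steel blade is 13 wide (key x) x 5 thick (key y), symmetric: it fits either way round.
- rack: Fixed light wood key block 190 (x) x 70 (y) x 45 high, origin at the centre of its underside. Three slots along its x axis at -60, 0 and +60 mm, each 16.5 (x) x 8.5 (y) and 40 deep. The three keys stand in them in any order.
- key_blue: A key of the same shape with a blue bow; not to be disturbed.
- key_black: A key of the same shape with a black bow; not to be disturbed.
- chest: Fixed red steel tool chest 260 deep (x) x 280 wide (y), deck 120 high; origin at the centre of its underside; the drawer front faces its own -x. The lock is a steel plate 60 x 60, 6 mm above the deck, 75 mm from the chest's middle towards the front, with a round brass plug, diameter 34, flush in it.
- keyhole (a point): Centre of the plug's face, 126 mm above the bench; axes as the chest. Keyway 15.4 x 6.4, sharp edges; the lock is fitted so that its long side lies anywhere within 55 degrees either way of the chest's x: not measured, must be felt or seen. The blade slides in freely 26 mm, then against a spring (2 N rising to 6 N) for 7 mm until the collar sits on the face: home.
- lock_plate (a point): Centre of the 60 x 60 lock plate, same point and axes as the keyhole. The plug turns only with the key fully home, and only clockwise (from above); the bolt is freed about 55 degrees on from where the key went in, a hard stop comes at 74. Takes about 0.1 N m. Once turned past 15 degrees the lock holds the key down itself. Over 40 N between key and lock spoils it.
- drawer (a joint): How far the drawer has come out of the chest, m: 0 when locked shut; once the bolt is free its spring pushes it out to about 0.05 towards the chest's -x.
- drawer_front (a point): Middle of the top edge of the drawer's red front, 86 mm above the bench; a bar handle sits below it.
- jar: Glass jar with yellow cap, 60 in diameter, 75 high, origin under its centre, standing on the chest behind the lock; bystander.
- tape: Yellow tape measure 60 x 35 x 55 high standing on the bench, origin under its centre; bystander.

How it is judged:
By the outcome, as a careful person would: the job done as asked, in the order asked, and still so for the second after the job is handed in, with the robot touching nothing.
It also fails if it takes over 72 s, if anything falls off the work surface, if the arm or the gripper's body presses on something with over 40 N, if the wrist force passes 120 N, or if a joint passes its speed limit or range.

### The arm

A 6-joint arm with a two-finger parallel gripper is mounted at the origin on the work surface. World frame = base frame: x ahead of the robot, y to its left, z up, the work surface at z = 0. Lengths are in m, angles in rad, forces in N, time in s.
With the tool pointing down it reaches from about 0.3 to 0.775 m from the base axis. Payload 14.6 kg.
Tool frame: the origin (TCP) lies between the finger pads; the fingertips stand 19 mm ahead of it and the grasp point (between the pads) is the TCP (ctrl.finger_overhang is the distance from the TCP to the fingertips, in m); z points along the fingers, y is the direction in which the jaws open and shut (so a half turn about z gives the same grasp; the last joint's range is limited). The gripper opens to 94 mm and grips with 3 to 60 N. Pads are 16 mm wide; open, the fingers measure 119 mm over their backs; the gripper's body (75 mm by 177 mm) begins 78 mm behind the grasp point.
Start: joints at [-1.399, 0.3, 1.521, -0, 1.321, -0.067], TCP at [0.13, -0.534, 0.224] pointing down, gripper open.
Joint ranges: [-3.03, 3.03], [-0.79, 2.21], [0.23, 2.52], [-1.04, 4.18], [0, 3.07], [-2.55, 2.55]. Speed limits (rad/s): [2.22, 2.22, 2.57, 3.14, 3.14, 3.14].

### API

Orientations are given as [roll, pitch, yaw] about the fixed x, y, z axes, in that order (R = Rz(yaw) Ry(pitch) Rx(roll)).
In Python, from station import ctrl gives the robot as it stands.
- The arm moves only by the tool send_rows, never from a script. Its argument "series" is a list of rows, each a list of 7 numbers: the turn, a rotation vector about the tool's x, y, z in degrees, then the shift along the tool's x, y, z in m, then the gripper's target within -1 to 1 (fully open at 1, half-way at 0, shut at -1). A call has 1 to 8 rows; each row is the pose to reach, as a shift and turn from the pose commanded when the call began, along the tool's axes at that moment; what a row does not reach only later rows make up. A row lasts 1/10 s, in which the tool goes at most 50 mm and 8.59 degrees, less where a joint would pass 70% of its speed; a pose out of reach is approached as far as the arm can. A call with a gripper value outside its range is refused whole. The fingers move at their own pace and stop on an object; "force" is the grip in N (left out, the last holds). Time passes only in rows, so rows that repeat a pose let the fingers close. It gives the time, the measured TCP pose, the force and the opening at its end, in the units of the state.
- ctrl.get_obs(): the state, without advancing time (a new reading comes with each control period).
- ctrl.camera(name): name is "scene" or "top" or "wrist"; returns a dict with "pixels" (480x640x3 uint8, red, green, blue), "z_map" (480x640 float32, m along the optical axis (not along the pixel's ray), 0 where there is no reading), "fov_y" (degrees; the focal length in pixels is half the picture's height over the tangent of half this angle, whatever the lens; pixels are square), "cx", "cy" (the principal point, pixels), "R" (3x3) and "t" (3): a world point X has camera coordinates R X + t. Camera axes: x right, y down, z forward; pixel columns grow to the right and rows downward; lengths in m; the calibration is good to about 2 mm. The wrist camera is an equidistant fisheye: a pixel r from the principal point sees the ray r / f radians off the axis. A picture is of the moment at which its call begins.
- ctrl.hand_in(): hands the job in, once; it reports no verdict.
The state is a dict: "time_s": time; "qpos": joint angles; "joint_vel": joint speeds; "tau": joint torques, N m; "ee_pos": TCP position; "eef_rot": TCP orientation; "force": force on the tool from outside, world axes, zero at the start; "moment": the same for the moment, N m; "grip_width": finger opening in m.
Only numpy, scipy, OpenCV 4.12 (cv2) and the standard library are available. Lean on these libraries where they do the work, as an engineer would, in place of code of your own. Each camera call takes 0.05 s, during which the arm holds its last target.

## Working session

There is one attempt and no reset: what is moved stays moved. The work goes in short steps, Python scripts to look and compute and a tool call to move; the robot and the scene stay as the last step left them, time stands still between calls to the robot, and variables do not carry over. Pictures are saved under pics/ and viewed, and the job is handed in when it is done.

Besides the shell and the picture viewer there is one more tool, called after ">>>" as name(argument=value, ...), one argument or row to a line, values as JSON. send_rows: Moves the arm, as the interface text tells. Its arguments: {"type":"object","properties":{"series":{"type":"array"},"force":{"type":"number"}},"required":["series"]}

```bash
ls; mkdir -p pics
cat > h.py <<'E'
import numpy as np, cv2
from station import ctrl
def save(c,n): cv2.imwrite('pics/'+n,cv2.cvtColor(c['pixels'],cv2.COLOR_RGB2BGR))
def foc(c): return c['pixels'].shape[0]/2/np.tan(np.radians(c['fov_y'])/2)
def ray(c,u,v,fish=False):
    f=foc(c); x=(u-c['cx']);y=(v-c['cy'])
    if fish:
        r=np.hypot(x,y)+1e-9; th=r/f
        d=np.array([x/r*np.sin(th),y/r*np.sin(th),np.cos(th)])
    else: d=np.array([x/f,y/f,1.])
    R=np.array(c['R']);t=np.array(c['t'])
    return -R.T@t, R.T@d
def onz(c,u,v,z,fish=False):
    o,d=ray(c,u,v,fish); return o+d*(z-o[2])/d[2]
def cloud(c,fish=False):
    f=foc(c);v,u=np.mgrid[0:480,0:640];x=u-c['cx'];y=v-c['cy'];Z=c['z_map']
    if fish:
        r=np.hypot(x,y)+1e-9;k=np.tan(r/f)/r
        P=np.stack([x*k*Z,y*k*Z,Z],-1)
    else: P=np.stack([x/f*Z,y/f*Z,Z],-1)
    return (P-np.array(c['t']))@np.array(c['R'])
E
python3 - <<'E'
from h import *
for n in('scene','top','wrist'):
    c=ctrl.camera(n);save(c,n+'0.png');print(n,c['fov_y'],c['cx'],c['cy'],-np.array(c['R']).T@c['t'])
o=ctrl.get_obs();print(o)
E
```

```text
pics
scene 57.652518410749394 325.33277812327066 237.54130644385367 [0.84557565 0.25937767 0.80426327]
top 42.870208467862206 309.7580036450286 234.19802855859152 [ 0.37439884 -0.02667263  1.41680066]
wrist 65.70646984690485 323.8764443977008 237.74951513881282 [ 0.20883097 -0.51546213  0.38400769]
{'time_s': 0.15, 'qpos': array([-1.39858691e+00,  3.00329924e-01,  1.52139202e+00,  1.86913062e-05,
        1.32071113e+00, -6.66051888e-02]), 'joint_vel': array([ 0.00026325,  0.00013756, -0.0033423 , -0.00024624, -0.00035686,
       -0.00048549]), 'tau': array([ 1.00994272e-03, -5.31950283e+01, -3.52819490e+01,  7.07861083e-02,
        2.35902588e-02, -5.99210239e-05]), 'ee_pos': array([ 0.13007301, -0.53422474,  0.22404375]), 'eef_rot': array([-3.14075529e+00, -7.40012651e-05,  2.38809943e-01]), 'force': array([0.89953693, 0.46959558, 0.1689227 ]), 'moment': array([-0.03986071,  0.01982961,  0.02482978]), 'grip_width': 0.093858564775256}
```

View pics/scene0.png

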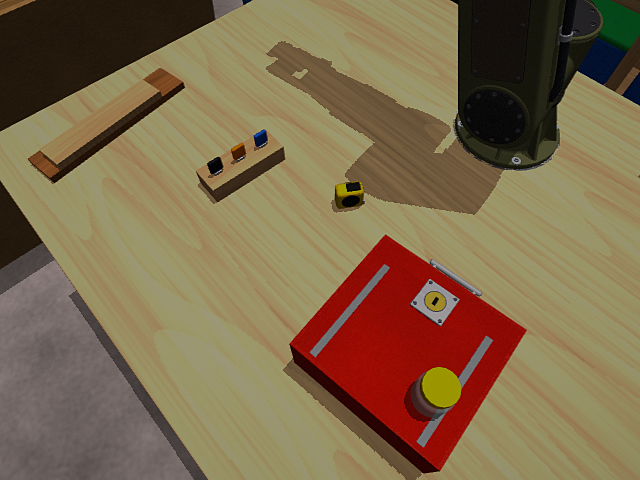

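View pics/top0.png

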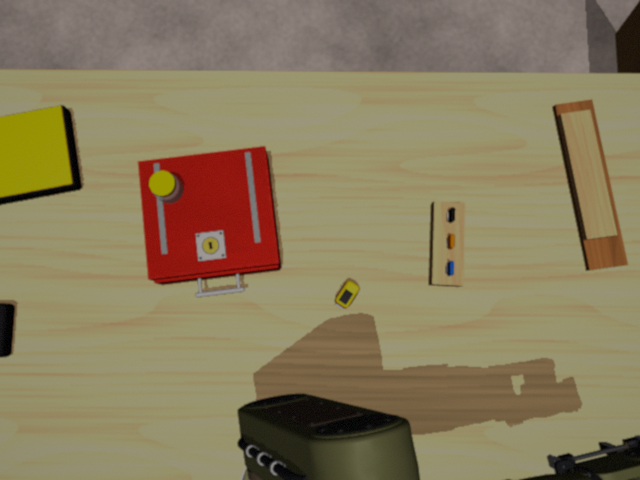

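View pics/wrist0.png

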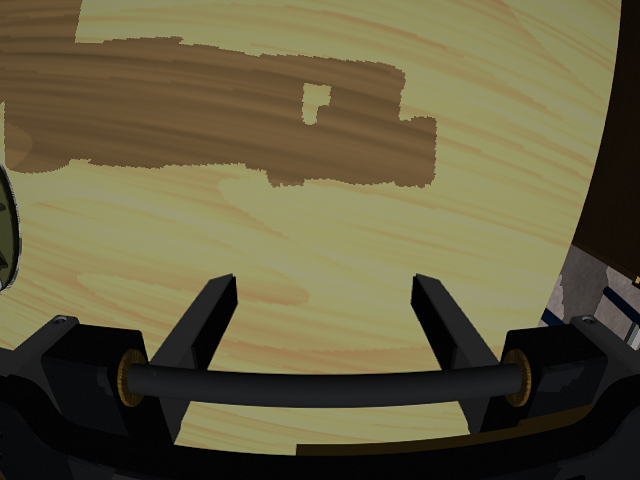

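The scene view has the orange key at (238,152), between black and blue, and the lock plug at (435,301) with a visible dark slot. The top view has the orange key at (451,241) and the plug at (210,245). The wrist view shows no objects yet, so I'll measure from the other two.

Run:
```python
from h import *
for n in('top','scene'):
    c=ctrl.camera(n);im=c['pixels'];h=cv2.cvtColor(im,cv2.COLOR_RGB2HSV);P=cloud(c)
    Hh,S,V=[h[...,i].astype(int) for i in range(3)]
    Z=P[...,2]
    # orange/blue/black bow by height
    box={'top':(slice(195,295),slice(425,470)),'scene':(slice(120,205),slice(190,290))}[n]
    m=np.zeros(Z.shape,bool);m[box]=True
    for nm,mm in (('or',(Hh>8)&(Hh<20)&(S>215)),('bl',(Hh>95)&(Hh<125)&(S>150)),('bk',(V<45))):
        k=m&mm&(Z>0.06)
        q=P[k&(Z>0.079)] if n=='top' else P[k&(Z>.08)]
        print(n,nm,k.sum(),len(q), q.mean(0) if len(q) else None)
        if len(q)>4:
            r=cv2.minAreaRect((q[:,:2]*1000).astype(np.float32));print(r)
    k=m&(abs(Z-0.045)<0.006); r=cv2.minAreaRect((P[k][:,:2]*1000).astype(np.float32));print('block',r,k.sum())
    # plate/plug
    red=(S>180)&((Hh<6)|(Hh>174))&(abs(Z-.12)<.01)
    r=cv2.minAreaRect((P[red][:,:2]*1000).astype(np.float32));print('chest',r)
    up,vp=(210,245) if n=='top' else (435,301)
    s=np.zeros(Z.shape,bool);s[vp-35:vp+35,up-35:up+35]=True
    pl=s&(S>100)&(Hh>15)&(Hh<35)&(abs(Z-.126)<.02)
    q=P[pl];print('plug',pl.sum(),q.mean(0)); vs,us=np.nonzero(pl);(ctr,ax,a)=cv2.fitEllipse(cv2.convexHull(np.stack([us,vs],1).astype(np.int32)));print(ctr,ax,onz(c,*ctr,.126))
    white=s&(S<60)&(V>110)&(abs(Z-.126)<.01); r=cv2.minAreaRect((P[white][:,:2]*1000).astype(np.float32));print('plate',r)
    cr=im[vp-35:vp+35,up-35:up+35];cv2.imwrite(f'pics/lock_{n}.png',cv2.cvtColor(cv2.resize(cr,None,fx=8,fy=8,interpolation=cv2.INTER_CUBIC),cv2.COLOR_RGB2BGR))
```

```text
top or 58 45 [ 0.55194309 -0.33640605  0.08387141]
((551.6771240234375, -336.373046875), (27.372220993041992, 8.59536361694336), 1.5263339281082153)
top bl 53 41 [ 0.49250251 -0.33318032  0.08449844]
((492.93145751953125, -333.1994323730469), (24.3153076171875, 6.800862789154053), 0.5154663324356079)
top bk 70 43 [ 0.60476629 -0.33092103  0.11465277]
((491.64324951171875, -189.684814453125), (20.693191528320312, 401.0593566894531), 38.678707122802734)
block ((552.5859375, -337.64752197265625), (72.12300109863281, 190.48097229003906), 87.4280014038086) 2199
chest ((606.110107421875, 196.4280242919922), (260.37371826171875, 278.5167541503906), 7.603510856628418)
plug 187 [0.53270357 0.1871003  0.12548079]
(210.1207733154297, 245.1207733154297) (14.733120918273926, 15.504678726196289) [0.53249019 0.18686709 0.126     ]
plate ((532.7202758789062, 186.973388671875), (61.19175720214844, 59.55018615722656), 7.546528339385986)
scene or 137 59 [ 0.55398285 -0.33632541  0.08453749]
((554.1826782226562, -337.2897033691406), (10.162771224975586, 29.25076675415039), 88.18402099609375)
scene bl 152 64 [ 0.51753867 -0.31596915  0.10694961]
((716.8443603515625, -72.40390014648438), (699.9342651367188, 129.21051025390625), 58.33449172973633)
scene bk 184 68 [ 0.60364453 -0.33855625  0.08460084]
((556.77001953125, -335.1277160644531), (11.589218139648438, 143.16317749023438), 84.63467407226562)
block ((553.2787475585938, -338.3179931640625), (75.6968765258789, 190.59976196289062), 87.73953247070312) 1726
chest ((607.9697265625, 195.96182250976562), (261.0920715332031, 279.6329650878906), 7.483733654022217)
plug 294 [0.53417437 0.18641268 0.12739313]
(434.8256530761719, 301.0322570800781) (18.51484489440918, 21.237895965576172) [0.53357372 0.18630936 0.126     ]
plate ((533.88671875, 186.43588256835938), (59.63302230834961, 58.788719177246094), 8.109163284301758)
```

View pics/lock_scene.png

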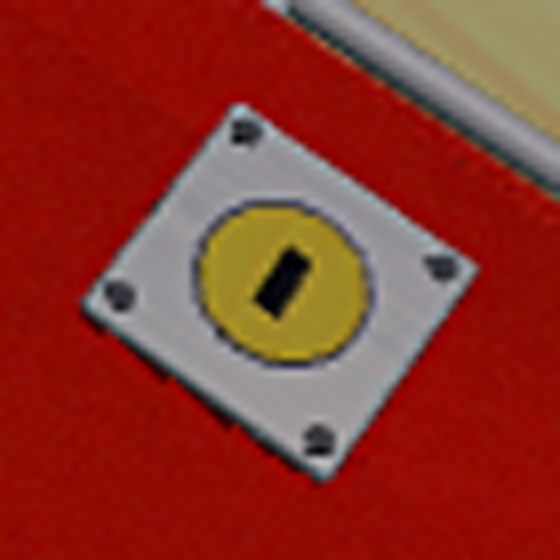

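```bash
cat >> h.py <<'E'
from scipy.spatial.transform import Rotation as Ro
def go(pos,yawdeg):
    o=ctrl.get_obs();R=Ro.from_euler('xyz',o['eef_rot'])
    d=R.inv().apply(np.array(pos)-o['ee_pos'])
    T=Ro.from_euler('xyz',[180,0,yawdeg],degrees=True)
    print('t',o['time_s'],'rotvec',np.round(np.degrees((R.inv()*T).as_rotvec()),2),'shift',np.round(d,4))
def slot(c,u,v,half,fish=False,z=.126):
    g=cv2.cvtColor(c['pixels'],cv2.COLOR_RGB2GRAY).astype(float)
    s=g[v-half:v+half,u-half:u+half]; w=np.clip(np.percentile(s,60)*.65-s,0,None)
    vs,us=np.nonzero(w>0);P=np.array([onz(c,uu+u-half,vv+v-half,z,fish)[:2] for uu,vv in zip(us,vs)]);ww=w[vs,us]
    m=np.average(P,axis=0,weights=ww);C=np.cov(P.T,aweights=ww);e,V=np.linalg.eigh(C)
    print('slot',m,np.degrees(np.arctan2(V[1,1],V[0,1]))%180,np.sqrt(e*12)*1000,len(vs))
E
python3 - <<'E'
from h import *
c=ctrl.camera('scene');slot(c,435,301,7)
c=ctrl.camera('top');slot(c,210,245,5)
c=ctrl.camera('scene');P=cloud(c);k=np.zeros((480,640),bool);k[360:420,410:470]=1;q=P[k&(P[...,2]>.185)];print('jar',q.mean(0))
go((.553,-.337,.2),177.6)
E
```

```text
slot [0.53333098 0.1859955 ] 12.485984571733667 [ 5.75732309 14.96963435] 34
slot [0.53261935 0.18687438] 12.538123960832053 [ 4.09276346 12.4767931 ] 17
jar [0.65697312 0.27858249 0.2011901 ]
t 0.4 rotvec [-0.0000e+00 -1.0000e-02 -1.6392e+02] shift [ 0.4576 -0.0917  0.0244]
```

>>> send_rows(
  series=[
    [0, 0, -8, 0.045, -0.009, 0.0024, 1],
    [0, 0, -16, 0.09, -0.018, 0.005, 1],
    [0, 0, -24, 0.135, -0.027, 0.007, 1],
    [0, 0, -32, 0.18, -0.036, 0.01, 1],
    [0, 0, -40, 0.225, -0.045, 0.012, 1],
    [0, 0, -48, 0.27, -0.054, 0.014, 1],
    [0, 0, -56, 0.315, -0.063, 0.017, 1],
    [0, 0, -64, 0.36, -0.072, 0.019, 1],
  ],
)

```text
time_s: 1.2
ee_pos: [0.4644, -0.3781, 0.2053]
eef_rot: [-3.142, 0.0, 1.362]
force: [-0.9, -1.8, 0.3]
grip_width: 0.0936
```

Run:
```python
from h import *
go((.553,-.337,.2),177.6)
```

```text
t 1.2 rotvec [ -0.    -0.   -99.58] shift [0.0586 0.0781 0.0053]
```

>>> send_rows(
  series=[
    [0, 0, -8.5, 0.015, 0.02, 0.001, 1],
    [0, 0, -17, 0.029, 0.039, 0.003, 1],
    [0, 0, -25.5, 0.044, 0.058, 0.004, 1],
    [0, 0, -34, 0.0586, 0.078, 0.005, 1],
    [0, 0, -42.5, 0.0586, 0.078, 0.005, 1],
    [0, 0, -51, 0.0586, 0.078, 0.005, 1],
    [0, 0, -59.5, 0.0586, 0.078, 0.005, 1],
    [0, 0, -68, 0.0586, 0.078, 0.005, 1],
  ],
)

```text
time_s: 2.0
ee_pos: [0.5516, -0.3386, 0.2003]
eef_rot: [3.142, -0.0, 2.549]
force: [0.0, 0.1, -0.4]
grip_width: 0.0939
```

>>> send_rows(
  series=[
    [0, 0, -8, 0, 0, 0, 1],
    [0, 0, -16, 0, 0, 0, 1],
    [0, 0, -24, 0, 0, 0, 1],
    [0, 0, -31.6, 0, 0, 0, 1],
    [0, 0, -31.6, 0, 0, 0, 1],
  ],
)

```text
time_s: 2.5
ee_pos: [0.5515, -0.3386, 0.2003]
eef_rot: [3.141, -0.0, 3.096]
force: [-0.0, 0.6, 0.3]
grip_width: 0.0941
```

Run:
```python
from h import *
c=ctrl.camera('wrist');save(c,'w1.png')
print(ctrl.get_obs())
```

```text
{'time_s': 2.55, 'qpos': array([-6.07241016e-01,  5.37431607e-01,  1.24409173e+00,  1.49170616e-05,
        1.36023206e+00, -2.12782380e+00]), 'joint_vel': array([-1.94898540e-04, -7.82407409e-04,  6.35658645e-04, -6.46865193e-04,
        9.40881019e-05,  4.94627666e-02]), 'tau': array([-2.47369739e-03, -6.66978335e+01, -3.57322991e+01, -5.78629877e-02,
        5.23031910e-02, -1.24153778e+00]), 'ee_pos': array([ 0.55153426, -0.33864505,  0.20036476]), 'eef_rot': array([ 3.14149423e+00, -1.30431364e-04,  3.09137599e+00]), 'force': array([0.96827434, 0.52350664, 0.61397718]), 'moment': array([ 0.05874267, -0.165469  , -0.01079512]), 'grip_width': 0.09412883121997012}
```

View pics/w1.png

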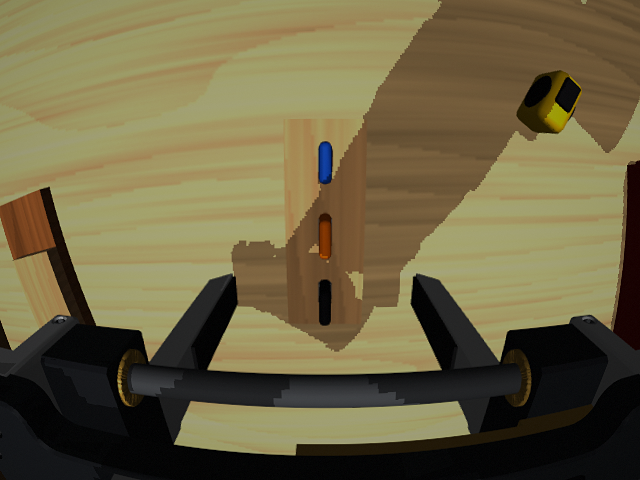

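The orange key is at (325,236), centred between the fingers and aligned with them. Blue is at (325,162) and black at (325,302). Next I'll measure it by ray onto z = 0.085.

Run:
```python
from h import *
c=ctrl.camera('wrist');im=c['pixels'];h=cv2.cvtColor(im,cv2.COLOR_RGB2HSV).astype(int)
P=cloud(c,True)
m=np.zeros((480,640),bool);m[205:265,310:340]=1
k=m&(h[...,0]<16)&(h[...,1]>200)&(abs(P[...,2]-.085)<.012)
print(k.sum(),P[k].mean(0),np.percentile(P[k][:,2],[5,50,95]))
vs,us=np.nonzero(k&(P[...,2]>.078));Q=np.array([onz(c,u,v,.085,True)[:2] for u,v in zip(us,vs)])*1000
r=cv2.minAreaRect(Q.astype(np.float32));print('key',r)
C=np.cov(Q.T);e,V=np.linalg.eigh(C);print(np.degrees(np.arctan2(V[1,1],V[0,1]))%180)
go((r[0][0]/1000,r[0][1]/1000,.073),177.6)
```

```text
469 [ 0.55130501 -0.33825389  0.08347159] [0.08003688 0.08392362 0.08537687]
key ((551.4935302734375, -338.2672424316406), (8.602664947509766, 31.35796356201172), 87.16398620605469)
177.26337714743954
t 2.6 rotvec [ 0.   -0.   -0.55] shift [1.000e-04 4.000e-04 1.274e-01]
```

>>> send_rows(
  series=[
    [0, 0, -0.2, 0, 0.0004, 0.03, 1],
    [0, 0, -0.2, 0, 0.0004, 0.06, 1],
    [0, 0, -0.2, 0, 0.0004, 0.085, 0.6],
    [0, 0, -0.2, 0, 0.0004, 0.105, 0.2],
    [0, 0, -0.2, 0, 0.0004, 0.118, -0.2],
    [0, 0, -0.2, 0, 0.0004, 0.127, -0.5],
    [0, 0, -0.2, 0, 0.0004, 0.127, -0.6],
  ],
  force=30,
)

```text
time_s: 3.3
ee_pos: [0.5514, -0.3381, 0.0727]
eef_rot: [3.141, -0.001, 3.097]
force: [0.7, -1.2, -0.2]
grip_width: 0.0574
```

>>> send_rows(
  series=[
    [0, 0, 0, 0, 0, 0, -0.75],
    [0, 0, 0, 0, 0, 0, -0.85],
    [0, 0, 0, 0, 0, 0, -1],
    [0, 0, 0, 0, 0, 0, -1],
    [0, 0, 0, 0, 0, 0, -1],
  ],
  force=30,
)

```text
time_s: 3.8
ee_pos: [0.5516, -0.3383, 0.0737]
eef_rot: [-3.141, 0.0, 3.098]
force: [0.0, -0.6, -0.0]
grip_width: 0.0171
```

Run:
```python
from h import *
c=ctrl.camera('wrist');save(c,'w2.png')
o=ctrl.get_obs();print(o['time_s'],o['ee_pos'],o['eef_rot'],o['force'],o['moment'],o['grip_width'])
```

```text
3.85 [ 0.55159569 -0.33829124  0.07361033] [-3.14148795e+00  1.64337643e-04  3.09759386e+00] [0.05632552 0.02548766 0.36682367] [ 0.01462077 -0.18805117  0.01501244] 0.013848145543747444
```

View pics/w2.png

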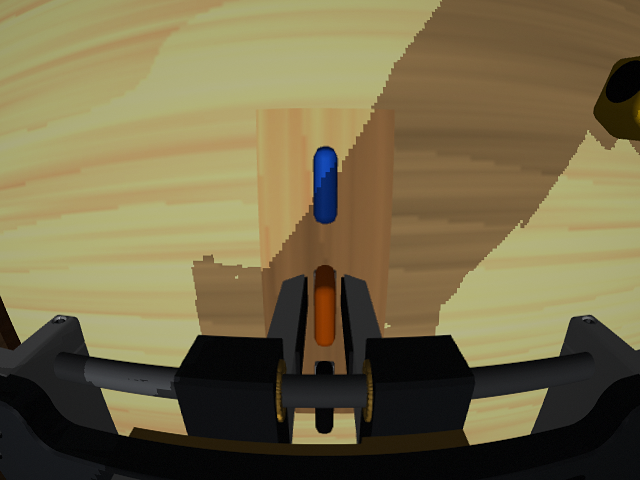

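The fingers are still closing evenly on the orange bow, around (325,305), and are clear of the other keys.

>>> send_rows(
  series=[
    [0, 0, 0, 0, 0, 0, -1],
    [0, 0, 0, 0, 0, 0, -1],
    [0, 0, 0, 0, 0, 0, -1],
  ],
  force=30,
)

```text
time_s: 4.15
ee_pos: [0.5516, -0.3383, 0.0735]
eef_rot: [-3.142, 0.0, 3.098]
force: [-0.9, 0.2, 1.2]
grip_width: 0.0099
```

>>> send_rows(
  series=[
    [0, 0, 0, 0, 0, -0.01, -1],
    [0, 0, 0, 0, 0, -0.025, -1],
    [0, 0, 0, 0, 0, -0.045, -1],
    [0, 0, 0, 0, 0, -0.07, -1],
    [0, 0, 0, 0, 0, -0.1, -1],
    [0, 0, 0, 0, 0, -0.14, -1],
    [0, 0, 0, 0, 0, -0.17, -1],
  ],
)

```text
time_s: 4.85
ee_pos: [0.5516, -0.3383, 0.2475]
eef_rot: [-3.14, 0.003, 3.098]
force: [0.7, 0.8, -0.1]
grip_width: 0.0095
```

Run:
```python
from h import *
c=ctrl.camera('wrist');save(c,'w3.png');c=ctrl.camera('scene');save(c,'s3.png')
o=ctrl.get_obs();print(o['time_s'],o['ee_pos'],o['eef_rot'],o['force'],o['moment'],o['grip_width'])
go((.533,.1866,.235),192.5)
```

```text
4.95 [ 0.55249728 -0.33890463  0.24994024] [-3.13691513  0.00740425  3.09770595] [ 0.53713458  1.15499827 -0.94719473] [ 0.01830832 -0.17266686 -0.01896058] 0.009730803680417734
t 4.95 rotvec [ -0.32   0.39 -15.02] shift [0.0426 0.5242 0.0122]
```

View pics/w3.png

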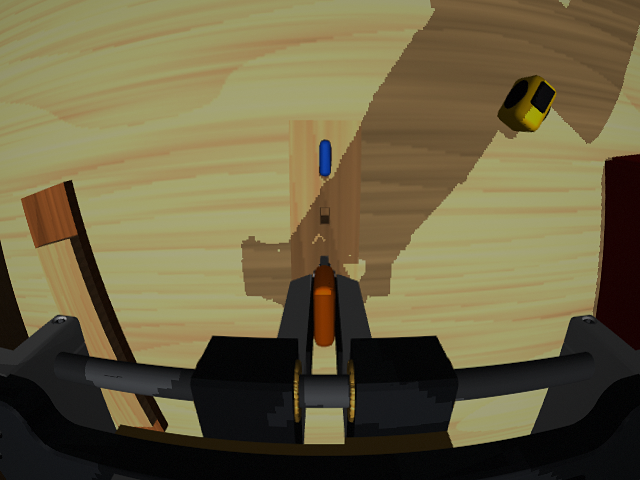

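View pics/s3.png

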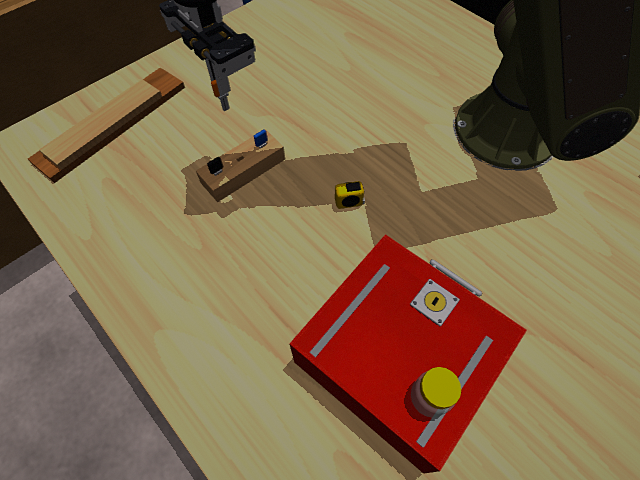

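>>> send_rows(
  series=[
    [0, 0, -1, 0.002, 0.022, 0, -1],
    [0, 0, -3, 0.005, 0.062, 0, -1],
    [0, 0, -5, 0.008, 0.105, 0, -1],
    [0, 0, -7, 0.011, 0.15, 0, -1],
    [0, 0, -9, 0.015, 0.195, 0, -1],
    [0, 0, -11, 0.02, 0.24, 0, -1],
    [0, 0, -13, 0.023, 0.285, 0, -1],
    [0, 0, -15, 0.026, 0.33, 0, -1],
  ],
)

```text
time_s: 5.75
ee_pos: [0.5395, -0.0057, 0.2438]
eef_rot: [-3.142, 0.0, -2.922]
force: [-0.2, -0.4, -1.1]
grip_width: 0.0099
```

Run:
```python
from h import *
go((.533,.1866,.235),192.5)
```

```text
t 5.75 rotvec [-0.    0.01  0.06] shift [-0.0355  0.1891  0.0088]
```

>>> send_rows(
  series=[
    [0, 0, 0, -0.008, 0.042, 0, -1],
    [0, 0, 0, -0.016, 0.084, 0.002, -1],
    [0, 0, 0, -0.024, 0.126, 0.004, -1],
    [0, 0, 0, -0.03, 0.16, 0.006, -1],
    [0, 0, 0, -0.034, 0.182, 0.009, -1],
    [0, 0, 0, -0.0355, 0.189, 0.009, -1],
    [0, 0, 0, -0.0355, 0.189, 0.009, -1],
    [0, 0, 0, -0.0355, 0.189, 0.009, -1],
  ],
)

```text
time_s: 6.55
ee_pos: [0.534, 0.1838, 0.2347]
eef_rot: [-3.141, 0.0, -2.924]
force: [-0.2, -0.4, -0.1]
grip_width: 0.01
```

Run:
```python
from h import *
for n in('wrist','scene','top'):
    c=ctrl.camera(n);save(c,n+'4.png')
    if n!='wrist':
        u,v=(435,301) if n=='scene' else (210,245)
    else: u,v=325,330
    cr=c['pixels'][max(0,v-110):v+70,u-100:u+100];cv2.imwrite(f'pics/{n}4c.png',cv2.cvtColor(cv2.resize(cr,None,fx=3.2,fy=3.2,interpolation=cv2.INTER_CUBIC),cv2.COLOR_RGB2BGR))
o=ctrl.get_obs();print(o)
```

```text
{'time_s': 6.7, 'qpos': array([ 2.66442900e-01,  3.25272924e-01,  1.46380951e+00, -5.96205763e-05,
        1.35223540e+00, -1.52083817e+00]), 'joint_vel': array([ 0.00434482,  0.00194407,  0.00158785,  0.00032823, -0.00019134,
        0.00268201]), 'tau': array([ 2.09101494e-01, -5.52120674e+01, -3.58349526e+01, -9.73710674e-03,
        7.73191801e-02, -1.35353094e-02]), 'ee_pos': array([0.53413104, 0.18370517, 0.23468289]), 'eef_rot': array([-3.14154824e+00,  2.77385755e-04, -2.92509498e+00]), 'force': array([ 0.15670589,  0.00147907, -0.27067849]), 'moment': array([ 0.08122926, -0.14405256,  0.01693361]), 'grip_width': 0.009941989127366154}
```

View pics/wrist4.png

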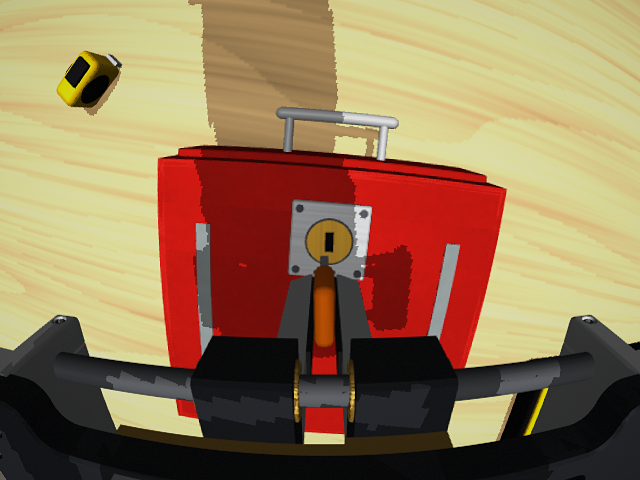

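View pics/scene4c.png

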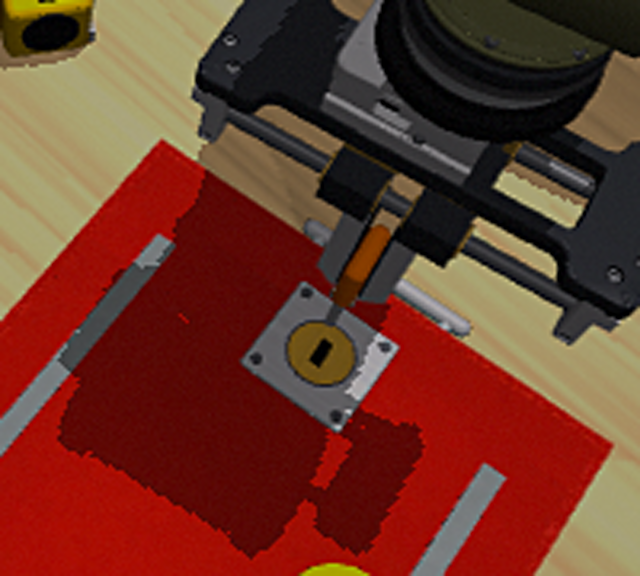

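Run:
```python
from h import *
c=ctrl.camera('wrist');slot(c,329,242,12,True);P=cloud(c,True)
print('z plate',np.median(P[210:225,310:345,2]))
im=c['pixels'];h=cv2.cvtColor(im,cv2.COLOR_RGB2HSV).astype(int)
m=np.zeros((480,640),bool);m[210:275,295:365]=1
k=m&(h[...,1]>120)&(h[...,0]>15)&(h[...,0]<35)&(abs(P[...,2]-.126)<.006)
vs,us=np.nonzero(k);Q=np.array([onz(c,u,v,.126,True)[:2] for u,v in zip(us,vs)])*1000
print('plug',cv2.minEnclosingCircle(Q.astype(np.float32)))
cr=im[190:290,275:375];cv2.imwrite('pics/w4c.png',cv2.cvtColor(cv2.resize(cr,None,fx=6,fy=6,interpolation=cv2.INTER_NEAREST),cv2.COLOR_RGB2BGR))
# slot pixels by dark threshold
g=cv2.cvtColor(im,cv2.COLOR_RGB2GRAY)
b=(g[228:256,318:342]<28).astype(np.uint8);n,l,s,ce=cv2.connectedComponentsWithStats(b);print(s,ce+[318,228])
# blade tip measure: pixels w/ z in 0.17..0.2
kk=m&(P[...,2]>.165)&(P[...,2]<.21);kk[:,:]&=True
vs,us=np.nonzero(kk);print(len(vs),us.min() if len(us) else 0,us.max() if len(us) else 0,vs.min() if len(us) else 0)
for v in range(252,272,3):
    r=np.nonzero(kk[v])[0]
    if len(r):print(v,r.min(),r.max(),P[v,r].mean(0))
```

```text
slot [0.53359487 0.18722553] 10.914480420948422 [ 5.77745784 14.80442723] 175
z plate 0.1255667754547329
plug ((533.56640625, 187.0487823486328), 17.19843292236328)
[[  0   0  24  28 546]
 [  8   5   7  18 126]] [[329.61538462 241.5       ]
 [329.         241.5       ]]
91 313 335 256
258 320 328 [0.52916671 0.18243947 0.17887983]
261 320 328 [0.52971126 0.18256259 0.18280565]
264 320 328 [0.52944665 0.18250453 0.18883399]
```

View pics/w4c.png

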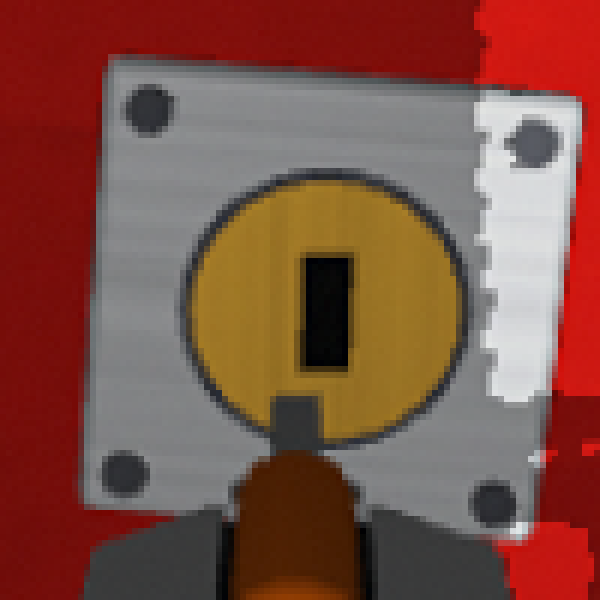

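Run:
```python
from h import *
go((.5336,.1871,.192),191.5)
```

```text
t 6.75 rotvec [-0.    0.01  0.91] shift [-0.0002  0.0033  0.0426]
```

>>> send_rows(
  series=[
    [0, 0, 0.9, -0.0002, 0.0033, 0.01, -1],
    [0, 0, 0.9, -0.0002, 0.0033, 0.022, -1],
    [0, 0, 0.9, -0.0002, 0.0033, 0.034, -1],
    [0, 0, 0.9, -0.0002, 0.0033, 0.04, -1],
    [0, 0, 0.9, -0.0002, 0.0033, 0.0425, -1],
    [0, 0, 0.9, -0.0002, 0.0033, 0.0425, -1],
    [0, 0, 0.9, -0.0002, 0.0033, 0.0425, -1],
  ],
)

```text
time_s: 7.45
ee_pos: [0.5336, 0.188, 0.1923]
eef_rot: [3.142, 0.001, -2.939]
force: [0.1, 0.1, -0.3]
grip_width: 0.0097
```

Run:
```python
from h import *
c=ctrl.camera('wrist');im=c['pixels']
cr=im[200:340,255:395];cv2.imwrite('pics/w5c.png',cv2.cvtColor(cv2.resize(cr,None,fx=4,fy=4,interpolation=cv2.INTER_CUBIC),cv2.COLOR_RGB2BGR))
c=ctrl.camera('scene');im=c['pixels']
cr=im[250:340,385:485];cv2.imwrite('pics/s5c.png',cv2.cvtColor(cv2.resize(cr,None,fx=6,fy=6,interpolation=cv2.INTER_CUBIC),cv2.COLOR_RGB2BGR))
o=ctrl.get_obs();print(o['ee_pos'],o['eef_rot'],o['force'],o['moment'])
go((.5336,.1871,.192),191.5)
```

```text
[0.53354536 0.18808796 0.19238717] [ 3.14153357e+00  7.45328742e-04 -2.93941341e+00] [ 0.24587273 -0.59471871 -1.01659038] [ 0.03343166 -0.17127592  0.02816964]
t 7.55 rotvec [0.   0.04 0.08] shift [ 0.0001 -0.001   0.0004]
```

View pics/w5c.png

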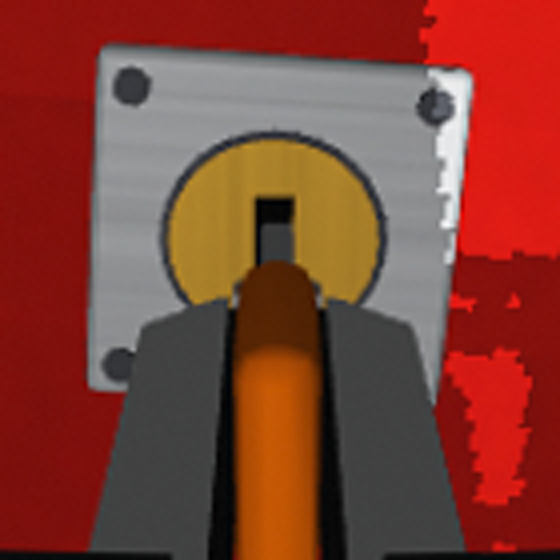

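View pics/s5c.png

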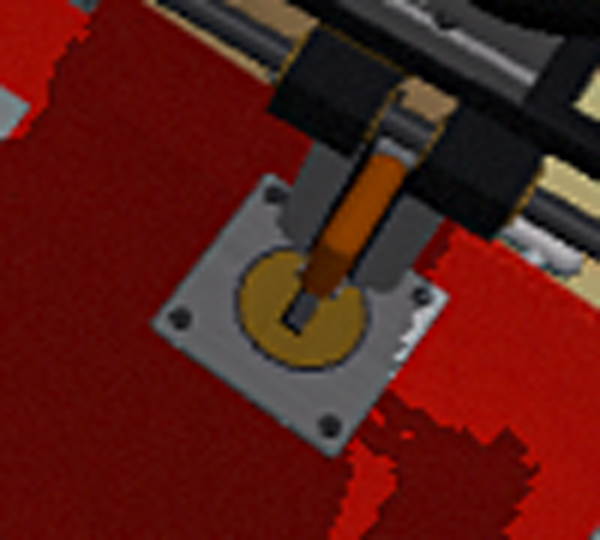

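The wrist view shows the blade tip over the slot but about 1 mm to the right. That agrees with the measured TCP y of 0.1881 against a target of 0.1871. I'll correct that and then descend slowly.

>>> send_rows(
  series=[
    [0, 0, 0, 0, -0.001, 0, -1],
    [0, 0, 0, 0, -0.001, 0, -1],
    [0, 0, 0, 0, -0.001, 0.0015, -1],
    [0, 0, 0, 0, -0.001, 0.003, -1],
    [0, 0, 0, 0, -0.001, 0.004, -1],
  ],
)

```text
time_s: 8.05
ee_pos: [0.5335, 0.187, 0.1877]
eef_rot: [-3.142, -0.0, -2.939]
force: [-0.4, -0.0, -0.1]
grip_width: 0.0095
```

>>> send_rows(
  series=[
    [0, 0, 0, 0, 0, 0.0007, -1],
    [0, 0, 0, 0, 0, 0.0014, -1],
    [0, 0, 0, 0, 0, 0.002, -1],
  ],
)

```text
time_s: 8.35
ee_pos: [0.5334, 0.187, 0.1858]
eef_rot: [-3.142, -0.001, -2.939]
force: [-2.2, -0.4, 0.4]
grip_width: 0.0099
```

>>> send_rows(
  series=[
    [0, 0, 0, 0, 0, 0.0007, -1],
    [0, 0, 0, 0, 0, 0.0014, -1],
    [0, 0, 0, 0, 0, 0.002, -1],
  ],
)

```text
time_s: 8.65
ee_pos: [0.5334, 0.187, 0.1839]
eef_rot: [3.142, -0.0, -2.939]
force: [-3.2, -0.8, 1.8]
grip_width: 0.01
```

>>> send_rows(
  series=[
    [0, 0, 0, 0, 0, 0.001, -1],
    [0, 0, 0, 0, 0, 0.002, -1],
    [0, 0, 0, 0, 0, 0.003, -1],
  ],
)

```text
time_s: 8.95
ee_pos: [0.5334, 0.187, 0.1808]
eef_rot: [-3.142, -0.0, -2.939]
force: [-4.1, -0.8, 2.7]
grip_width: 0.0097
```

Run:
```python
from h import *
c=ctrl.camera('wrist');im=c['pixels']
cr=im[200:340,255:395];cv2.imwrite('pics/w6c.png',cv2.cvtColor(cv2.resize(cr,None,fx=4,fy=4,interpolation=cv2.INTER_CUBIC),cv2.COLOR_RGB2BGR))
o=ctrl.get_obs();print(o['ee_pos'],o['eef_rot'],o['force'],o['moment'])
```

```text
[0.53343296 0.1870134  0.18067529] [-3.14157587e+00 -5.17030249e-04 -2.93945773e+00] [-3.81994706 -0.9712604   1.55651377] [-0.1192717   0.78644105 -0.05254318]
```

View pics/w6c.png

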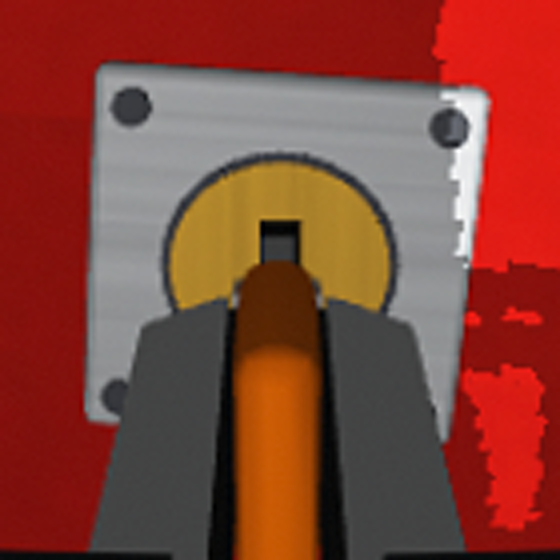

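The blade is about 6.5 mm into the keyway. The -x force of 4 N and the gap at the slot's near end both mean it is rubbing the +x end. I'll shift it 1 mm towards -x, which is tool +x.

>>> send_rows(
  series=[
    [0, 0, 0, 0.0005, 0, 0, -1],
    [0, 0, 0, 0.001, 0, 0, -1],
    [0, 0, 0, 0.001, 0, 0.001, -1],
  ],
)

```text
time_s: 9.3
ee_pos: [0.5329, 0.1869, 0.1802]
eef_rot: [3.142, 0.001, -2.939]
force: [0.5, -0.4, -0.4]
grip_width: 0.0099
```

>>> send_rows(
  series=[
    [0, 0, 0, 0, 0, 0.001, -1],
    [0, 0, 0, 0, 0, 0.002, -1],
    [0, 0, 0, 0, 0, 0.003, -1],
    [0, 0, 0, 0, 0, 0.004, -1],
  ],
)

```text
time_s: 9.7
ee_pos: [0.5326, 0.1868, 0.1758]
eef_rot: [-3.142, 0.0, -2.939]
force: [0.9, 0.3, -1.3]
grip_width: 0.0098
```

>>> send_rows(
  series=[
    [0, 0, 0, 0, 0, 0.0015, -1],
    [0, 0, 0, 0, 0, 0.003, -1],
    [0, 0, 0, 0, 0, 0.0045, -1],
    [0, 0, 0, 0, 0, 0.006, -1],
    [0, 0, 0, 0, 0, 0.0075, -1],
  ],
)

```text
time_s: 10.2
ee_pos: [0.5326, 0.1869, 0.1683]
eef_rot: [-3.142, 0.0, -2.939]
force: [0.2, 0.2, -0.9]
grip_width: 0.0098
```

>>> send_rows(
  series=[
    [0, 0, 0, 0, 0, 0.0015, -1],
    [0, 0, 0, 0, 0, 0.003, -1],
    [0, 0, 0, 0, 0, 0.0045, -1],
    [0, 0, 0, 0, 0, 0.006, -1],
  ],
)

```text
time_s: 10.6
ee_pos: [0.5326, 0.1868, 0.1623]
eef_rot: [-3.142, 0.0, -2.939]
force: [1.0, 0.8, 0.1]
grip_width: 0.0098
```

>>> send_rows(
  series=[
    [0, 0, 0, 0, 0, 0.001, -1],
    [0, 0, 0, 0, 0, 0.002, -1],
    [0, 0, 0, 0, 0, 0.003, -1],
    [0, 0, 0, 0, 0, 0.004, -1],
  ],
)

```text
time_s: 11.0
ee_pos: [0.5327, 0.1869, 0.1586]
eef_rot: [3.142, 0.0, -2.939]
force: [-0.6, -1.2, 3.8]
grip_width: 0.0099
```

>>> send_rows(
  series=[
    [0, 0, 0, 0, 0, 0.0007, -1],
    [0, 0, 0, 0, 0, 0.0014, -1],
    [0, 0, 0, 0, 0, 0.002, -1],
  ],
)

```text
time_s: 11.3
ee_pos: [0.5327, 0.1869, 0.1565]
eef_rot: [3.142, 0.0, -2.939]
force: [-1.7, -1.0, 3.3]
grip_width: 0.0098
```

Spring force is being felt. I'll continue in small steps until the force rises sharply at home.

>>> send_rows(
  series=[
    [0, 0, 0, 0, 0, 0.0005, -1],
    [0, 0, 0, 0, 0, 0.001, -1],
    [0, 0, 0, 0, 0, 0.0014, -1],
  ],
)

```text
time_s: 11.6
ee_pos: [0.5327, 0.1869, 0.1551]
eef_rot: [3.142, 0.0, -2.939]
force: [-0.7, -0.3, 4.9]
grip_width: 0.0098
```

>>> send_rows(
  series=[
    [0, 0, 0, 0, 0, 0.0004, -1],
    [0, 0, 0, 0, 0, 0.0008, -1],
  ],
)

```text
time_s: 11.8
ee_pos: [0.5327, 0.1869, 0.1544]
eef_rot: [3.142, 0.0, -2.939]
force: [-2.4, -0.4, 9.5]
grip_width: 0.0101
```

>>> send_rows(
  series=[
    [0, 0, 0, 0, 0, 0.0002, -1],
    [0, 0, 0, 0, 0, 0.0003, -1],
    [0, 0, 0, 0, 0, 0.0003, -1],
  ],
)

```text
time_s: 12.1
ee_pos: [0.5327, 0.1869, 0.1544]
eef_rot: [-3.142, 0.0, -2.939]
force: [-2.9, -0.9, 9.3]
grip_width: 0.0099
```

Run:
```python
from h import *
o=ctrl.get_obs();print(o['time_s'],o['ee_pos'],o['eef_rot'],o['force'],o['moment'])
c=ctrl.camera('scene');im=c['pixels']
cr=im[250:340,385:485];cv2.imwrite('pics/s7c.png',cv2.cvtColor(cv2.resize(cr,None,fx=6,fy=6,interpolation=cv2.INTER_CUBIC),cv2.COLOR_RGB2BGR))
```

```text
12.1 [0.53269646 0.18685888 0.15440124] [-3.14158731e+00  4.41704657e-04 -2.93945093e+00] [-2.87759559 -0.87152936  9.295827  ] [-0.09601273  0.50256413 -0.00927965]
```

View pics/s7c.png

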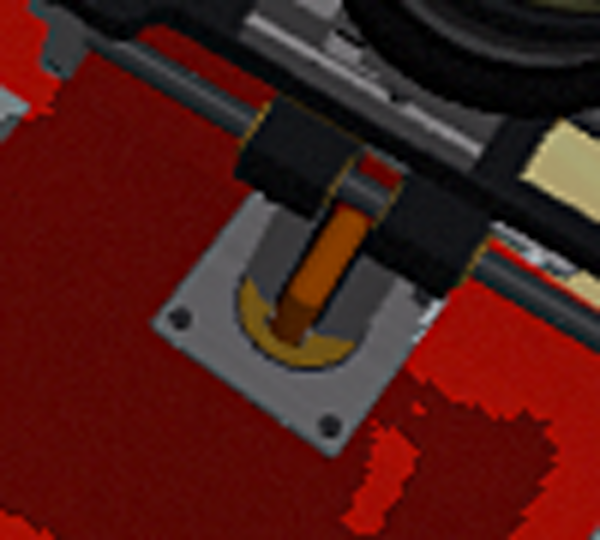

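The key is home: z stopped at 0.1544 and the force went past the 6 N spring maximum. Now I'll turn it clockwise, which is positive about tool z.

>>> send_rows(
  series=[
    [0, 0, 3, 0, 0, 0, -1],
    [0, 0, 6, 0, 0, 0, -1],
    [0, 0, 9, 0, 0, 0, -1],
    [0, 0, 12, 0, 0, 0, -1],
  ],
)

```text
time_s: 12.55
ee_pos: [0.5329, 0.1873, 0.1545]
eef_rot: [3.14, 0.001, 3.132]
force: [-1.0, 3.1, 7.2]
grip_width: 0.0097
```

Run:
```python
from h import *
o=ctrl.get_obs();print(o['ee_pos'],np.degrees(o['eef_rot']),o['force'],o['moment'])
```

```text
[0.5328858  0.18733725 0.15445405] [1.79937270e+02 6.80793090e-02 1.79467473e+02] [-1.04164649  3.05265751  7.16826916] [ 0.63451014  0.06986653 -0.03005427]
```

>>> send_rows(
  series=[
    [0, 0, 4, 0, 0, 0, -1],
    [0, 0, 8, 0, 0, 0, -1],
    [0, 0, 12, 0, 0, 0, -1],
    [0, 0, 16, 0, 0, 0, -1],
  ],
)

```text
time_s: 12.95
ee_pos: [0.5329, 0.1874, 0.1544]
eef_rot: [3.14, 0.001, 2.852]
force: [-0.7, 2.3, 5.8]
grip_width: 0.0098
```

Run:
```python
from h import *
o=ctrl.get_obs();print(o['ee_pos'],np.degrees(o['eef_rot']),o['force'],o['moment'])
c=ctrl.camera('wrist');im=c['pixels'];save(c,'w8.png')
```

```text
[0.53291273 0.18738845 0.15443904] [1.79916850e+02 5.08309988e-02 1.63428203e+02] [-0.74841545  2.26210531  5.79575103] [ 0.68365968 -0.02951309  0.087045  ]
```

View pics/w8.png

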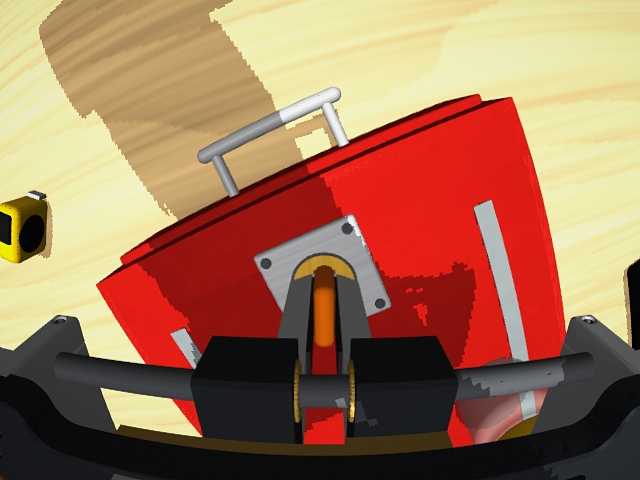

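The key turns smoothly with about 2 N side force. The jar, lower right at about (515,410), lies below the gripper body: its top is at 0.20 and the body starts at 0.23. Continuing.

>>> send_rows(
  series=[
    [0, 0, 4, 0, 0, 0, -1],
    [0, 0, 8, 0, 0, 0, -1],
    [0, 0, 12, 0, 0, 0, -1],
    [0, 0, 16, 0, 0, 0, -1],
    [0, 0, 20, 0, 0, 0, -1],
  ],
)

```text
time_s: 13.5
ee_pos: [0.533, 0.1874, 0.1544]
eef_rot: [3.14, 0.0, 2.503]
force: [-0.4, 4.1, 6.4]
grip_width: 0.0098
```

>>> send_rows(
  series=[
    [0, 0, 3, 0, 0, 0, -1],
    [0, 0, 6, 0, 0, 0, -1],
    [0, 0, 9, 0, 0, 0, -1],
    [0, 0, 11, 0, 0, 0, -1],
    [0, 0, 12, 0, 0, 0, -1],
  ],
)

```text
time_s: 14.0
ee_pos: [0.533, 0.1874, 0.1544]
eef_rot: [3.14, 0.0, 2.295]
force: [-0.2, 2.8, 6.3]
grip_width: 0.0093
```

Run:
```python
from h import *
o=ctrl.get_obs();print(o['ee_pos'],np.degrees(o['eef_rot']),o['force'],o['moment'])
c=ctrl.camera('wrist');im=c['pixels'];save(c,'w9.png')
```

```text
[0.53296156 0.18735421 0.15443399] [1.79898765e+02 5.82016719e-03 1.31509111e+02] [-0.2195688   2.79640679  6.28426887] [ 0.58263045 -0.13521326  0.04926781]
```

View pics/w9.png

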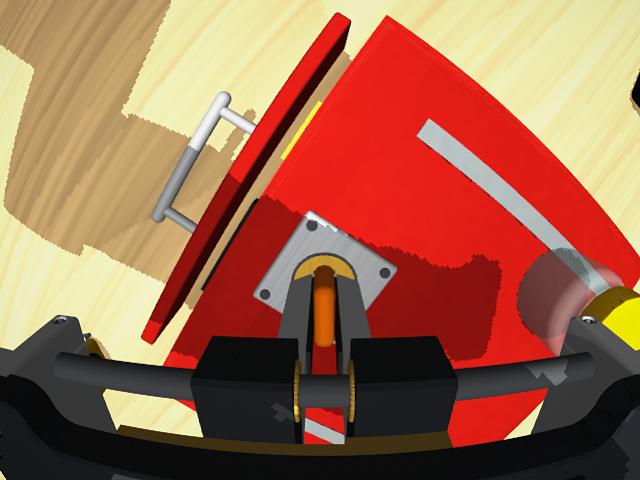

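The drawer has sprung out: there is a wide gap between its front, around (250,170), and the chest. Now I'll release and retreat straight up.

>>> send_rows(
  series=[
    [0, 0, 0, 0, 0, -0.0003, -0.7],
    [0, 0, 0, 0, 0, -0.0003, -0.6],
    [0, 0, 0, 0, 0, -0.0003, -0.5],
    [0, 0, 0, 0, 0, -0.0003, -0.5],
    [0, 0, 0, 0, 0, -0.0003, -0.5],
    [0, 0, 0, 0, 0, -0.0003, -0.5],
  ],
)

```text
time_s: 14.65
ee_pos: [0.5326, 0.1868, 0.1542]
eef_rot: [-3.141, -0.0, 2.297]
force: [0.7, -0.8, -0.2]
grip_width: 0.0233
```

>>> send_rows(
  series=[
    [0, 0, 0, 0, 0, -0.01, -0.5],
    [0, 0, 0, 0, 0, -0.025, -0.5],
    [0, 0, 0, 0, 0, -0.045, -0.5],
    [0, 0, 0, 0, 0, -0.07, -0.5],
    [0, 0, 0, 0, 0, -0.1, -0.5],
    [0, 0, 0, 0, 0, -0.12, -0.5],
    [0, 0, 0, 0, 0, -0.13, -0.5],
    [0, 0, 0, 0, 0, -0.13, -0.5],
  ],
)

```text
time_s: 15.45
ee_pos: [0.5328, 0.1869, 0.2856]
eef_rot: [3.14, 0.001, 2.297]
force: [0.4, -0.7, -0.8]
grip_width: 0.0235
```

Run:
```python
from h import *
c=ctrl.camera('wrist');save(c,'w10.png')
c=ctrl.camera('scene');save(c,'s10.png');P=cloud(c)
o=ctrl.get_obs();print(o['time_s'],o['ee_pos'],o['force'],o['grip_width'])
c=ctrl.camera('top');save(c,'t10.png')
```

```text
15.55 [0.53237048 0.18678106 0.28334722] [-0.21021434  0.29727215  0.00613379] 0.023664527499578102
```

View pics/w10.png

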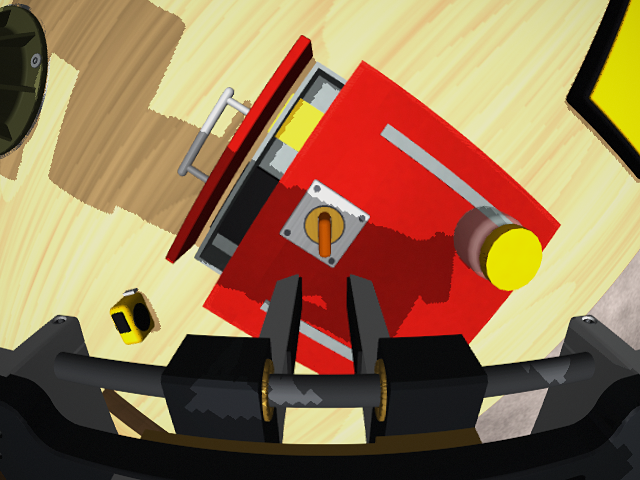

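View pics/s10.png

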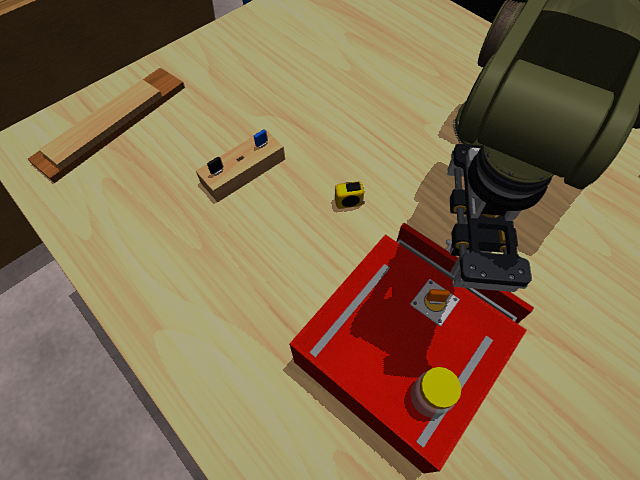

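The key stands in the lock at wrist (325,235), and the drawer is open with its front at wrist (240,150). The jar, the tape and the other keys look undisturbed. I'll do one numeric check and then hand in.

>>> send_rows(
  series=[
    [0, 0, 0, 0, 0, 0, -0.5],
    [0, 0, 0, 0, 0, 0, -0.5],
    [0, 0, 0, 0, 0, 0, -0.5],
  ],
)

```text
time_s: 15.9
ee_pos: [0.5325, 0.1868, 0.2839]
eef_rot: [-3.141, -0.0, 2.297]
force: [0.5, -0.4, 0.5]
grip_width: 0.0232
```

Run:
```python
from h import *
c=ctrl.camera('wrist');P=cloud(c,True);h=cv2.cvtColor(c['pixels'],cv2.COLOR_RGB2HSV).astype(int)
m=np.zeros((480,640),bool);m[205:260,315:335]=1
k=m&(h[...,0]<16)&(h[...,1]>150)&(P[...,2]>.14);print('key top z',np.percentile(P[k][:,2],[50,95]),P[k&(P[...,2]>.16)].mean(0))
R=(h[...,1]>150)&((h[...,0]<6)|(h[...,0]>174))&(abs(P[...,2]-.086)<.008)
a=np.radians(7.6);q=P[R][:,:2]-[.5336,.1871];s=q@[np.cos(a),np.sin(a)]
print('drawer front outer edge, chest-x from centre (shut about -0.13):',np.percentile(s,[2,50])-.075)
print(ctrl.get_obs()['force']);print(ctrl.hand_in())
```

```text
key top z [0.16649467 0.16818309] [0.53274161 0.18837505 0.1686138 ]
drawer front outer edge, chest-x from centre (shut about -0.13): [-0.19297535 -0.18685837]
[ 0.37800517  0.45252588 -0.36418215]
the job is handed in; nothing more can be done
None
```

The orange key is in the lock, fully home and turned, and the drawer is open. I let go, lifted the gripper clear and handed the job in at about 16 s of the 72 s allowed.

- **Insertion:** The keyway lay at about 11–12° in the world frame, measured in three views that agreed to about 1.5°. The blade rubbed one end of the slot with about 4 N, so I shifted it 1 mm and it went in freely. The spring showed at the expected depth, and the collar stopped with about 9 N. The highest lock force I read was about 10 N, well under the 40 N limit.
- **Turn:** I turned the key about 60° clockwise, with 1–4 N of side force, until the bolt released and the drawer sprang out.
- **Final checks:**
  - The top of the key's bow measured 0.166–0.168 m, against 0.166 m when home.
  - The drawer front sits about 0.19 m from the chest's middle. I took about 0.13 m as the shut position, so it is roughly 50 mm or more out; I did not measure the shut position.
  - The gripper is touching nothing. The blue and black keys, jar and tape looked unmoved in the last pictures; I checked that by eye only.

No check failed. The keyway angle difference was well within the blade's play, and the arm settled about 1 mm off target once, which I corrected before inserting the key.

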